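# Lay out four stacked cooling fans in their vent frames

## Task

The four replacement cooling fans stand in one stack; take the stack apart and lay each fan, blades up, flat down into the square seat of the vent frame made for its size, inside the raised lip, so that they can be screwed down next. Do not tip a fan over, and leave the two small jars standing where they are.

Things in the scene. Friction and masses are not known exactly. Their poses are not given: they have to be found in the camera images.
- fan_62: the largest of four dark grey square cooling fans, lying flat, blades up: 62 x 62 mm, 25 mm high, flat upright sides to grip across; its middle is closed. At the start at the bottom of the stack, standing on the grey bench mat, each fan loose on the next and 4 to 8 mm inside its edge, turned a few degrees. Origin: centre of its underside; x and y along its sides, z up.
- fan_50: the second largest of four dark grey square cooling fans, lying flat, blades up: 50 x 50 mm, 20 mm high, flat upright sides to grip across; its middle is closed. At the start lies on the 62 mm fan, each fan loose on the next and 4 to 8 mm inside its edge, turned a few degrees. Origin: centre of its underside; x and y along its sides, z up.
- fan_38: the third largest of four dark grey square cooling fans, lying flat, blades up: 38 x 38 mm, 20 mm high, flat upright sides to grip across; its middle is closed. At the start lies on the 50 mm fan, each fan loose on the next and 4 to 8 mm inside its edge, turned a few degrees. Origin: centre of its underside; x and y along its sides, z up.
- fan_25: the smallest of four dark grey square cooling fans, lying flat, blades up: 25 x 25 mm, 15 mm high, flat upright sides to grip across; its middle is closed. At the start on top of the stack, each fan loose on the next and 4 to 8 mm inside its edge, turned a few degrees. Origin: centre of its underside; x and y along its sides, z up.
- vent_62: vent frame for the 62 mm fan, fixed: flat aluminium plate 101 x 101 x 6 mm with a round wire guard and a square seat, 73 x 73 mm inside, within a raised lip 3 mm wide and 4 mm high. Origin: centre of the plate's underside (seat at z = 6 mm, lip's top at 10 mm); x and y along its sides and the seat's, z up. The fan may go in at any quarter turn.
- vent_50: vent frame for the 50 mm fan, fixed: flat aluminium plate 89 x 89 x 6 mm with a round wire guard and a square seat, 61 x 61 mm inside, within a raised lip 3 mm wide and 4 mm high. Origin: centre of the plate's underside (seat at z = 6 mm, lip's top at 10 mm); x and y along its sides and the seat's, z up. The fan may go in at any quarter turn.
- vent_38: vent frame for the 38 mm fan, fixed: flat aluminium plate 77 x 77 x 6 mm with a round wire guard and a square seat, 49 x 49 mm inside, within a raised lip 3 mm wide and 4 mm high. Origin: centre of the plate's underside (seat at z = 6 mm, lip's top at 10 mm); x and y along its sides and the seat's, z up. The fan may go in at any quarter turn.
- vent_25: vent frame for the 25 mm fan, fixed: flat aluminium plate 64 x 64 x 6 mm with a round wire guard and a square seat, 36 x 36 mm inside, within a raised lip 3 mm wide and 4 mm high. Origin: centre of the plate's underside (seat at z = 6 mm, lip's top at 10 mm); x and y along its sides and the seat's, z up. The fan may go in at any quarter turn.
- screw_jar: bystander: small white plastic jar with a red cap, 45 mm diameter, 61 mm high, standing loose among the work. Origin: centre of its underside, z up.
- washer_jar: bystander: small white plastic jar with a beige cap, 45 mm diameter, 61 mm high, standing loose at the left of the mat. Origin: centre of its underside, z up.
There are look-alikes about, which are no part of the job. What is shaped like the fan_38 but orange is not meant.

How it is judged (in metres and radians):
At the end, for the whole second after the job is handed in: Each of the four fans lies flat (within about 2 degrees) and at rest on the seat of the vent frame of its own size, inside the lip: its centre within 9 mm of the frame's centre sideways and its underside within 2 mm of the seat, 6 mm above the frame's underside (horizontal distance between fan_62 and vent_62 below 0.009 m and z of fan_62 in the frame of vent_62 between 0.004 and 0.008 m and angle between each of fan_62, fan_50, fan_38, fan_25's own z axis and vertical below 0.04 rad and linear speed of each of fan_62, fan_50, fan_38, fan_25 below 0.02 m/s and horizontal distance between fan_50 and vent_50 below 0.009 m and z of fan_50 in the frame of vent_50 between 0.004 and 0.008 m and horizontal distance between fan_38 and vent_38 below 0.009 m and z of fan_38 in the frame of vent_38 between 0.004 and 0.008 m and horizontal distance between fan_25 and vent_25 below 0.009 m and z of fan_25 in the frame of vent_25 between 0.004 and 0.008 m); the robot touches nothing.
It fails at once if a fan is tipped over (leans more than 35 degrees) (angle between any of fan_62, fan_50, fan_38, fan_25's own z axis and vertical above 0.61 rad).
It fails at once if the red-capped jar is knocked over or pushed more than 30 mm (angle between screw_jar's own z axis and vertical above 0.5 rad or distance of screw_jar from where it was at the start of the episode above 0.03 m).
It fails at once if the beige-capped jar is knocked over or pushed more than 30 mm (angle between washer_jar's own z axis and vertical above 0.5 rad or distance of washer_jar from where it was at the start of the episode above 0.03 m).
It also fails if it takes over 112 s, if anything falls off the work surface, if the arm or the gripper's body presses on something with over 40 N, if the wrist force passes 120 N, or if a joint passes its speed limit or range.

## Robot

A 7-joint arm with a two-finger parallel gripper is mounted at the origin on a cart in front of the work surface, level with it; the furniture and walls round the work are solid. World frame = base frame: x ahead of the robot, y to its left, z up, the work surface at z = 0. Lengths are in m, angles in degrees, forces in N, time in s.
With the tool pointing down it reaches from about 0.4 to 0.925 m from the base axis. Payload 5.6 kg.
Tool frame: the origin (TCP) lies midway between the tips of the shut fingers; the grasp point (between the pads) lies 19 mm behind it; z points along the fingers, y is the line along which they close (so a half turn about z gives the same grasp; the last joint's range is limited). The gripper opens to 85 mm and grips with 20 to 120 N. Pads are 22 mm wide; open, the fingers measure 114 mm over their backs; the gripper's body (76 mm by 85 mm) begins 54 mm behind the grasp point. The pads swing forward as they close: fully open they stand 13 mm farther back than shut.
Start: joints at [-77.578, 26.786, -0.665, 91.828, 0.344, 61.387, -3.226], TCP at [0.167, 0.628, 0.231] pointing down, gripper open.
Joint ranges: [-144.91, 144.91], [-17.63, 115.5], [-89.93, 88.59], [15.96, 139.68], [-74.01, 254.01], [8.47, 105.57], [-167.45, 167.45]. Speed limits (degrees/s): [147.25, 147.25, 180, 180, 180, 180, 180].

## Interface

Orientations are given as [roll, pitch, yaw] about the fixed x, y, z axes, in that order (R = Rz(yaw) Ry(pitch) Rx(roll)).
In Python, from cell import ctrl gives the robot as it stands.
- The arm moves only by the tool step_arm, never from a script. Its argument "deltas" is a list that holds one entry, the list of rows, each a list of 6 numbers: the shift along the tool's x, y, z each as a share of 40 cm, from -1 to 1, then the turn, a rotation vector about the tool's x, y, z each as a share of 90 degrees, from -1 to 1. A call has 1 to 8 rows; each row is the pose to reach, as a shift and turn from the pose commanded when the call began, along the tool's axes at that moment; what a row does not reach only later rows make up. A row lasts 1/10 s, in which the tool goes at most 50 mm and 8.59 degrees, less where a joint would pass 70% of its speed; a pose out of reach is approached as far as the arm can. A call with a number of a shift or a turn outside -1 to 1 is refused whole. A call with a gripper value outside its range is refused whole. "grip" is the opening, from 0 (shut) to 1 (fully open), set as the call begins (left out, the last holds). The fingers move at their own pace and stop on an object; "squeeze" is the grip in N (left out, the last holds). Time passes only in rows, so rows that repeat a pose let the fingers close. It gives the time, the measured TCP pose, the force, the opening and the grip force at its end, in the units of the state.
- ctrl.state(): the state, without advancing time (a new reading comes with each control period).
- ctrl.read_camera(name): name is "scene" or "side" or "wrist"; returns a dict with "color" (420x560x3 uint8, red, green, blue), "fx", "fy", "cx", "cy" (pixels), "R" (3x3) and "t" (3): a world point X has camera coordinates R X + t; the wrist camera has in their place "T_tool_cam" (4x4, takes a point from camera to tool coordinates, whose origin is the TCP and whose axes are the flange's). Camera axes: x right, y down, z forward; pixel columns grow to the right and rows downward; lengths in m; the calibration is good to about 2 mm. A picture is of the moment at which its call begins: read the wrist's pose just before it. There is no depth.
- ctrl.job_done(): hands the job in; it is judged then, once.
The state is a dict: "t": time; "q": joint angles; "joint_vel": joint speeds; "effort": joint torques, N m; "position": TCP position; "tool_rot": TCP orientation; "wrist_force": force on the tool from outside, world axes, zero at the start; "torque": the same for the moment, N m; "finger_gap": opening from 0.0 (shut) to 1.0 (fully open); "gripper_force": force on a finger pad.
Only numpy, scipy, OpenCV 4.12 (cv2) and the standard library are available. Lean on these libraries where they do the work, as an engineer would, in place of code of your own. Each camera call takes 0.05 s, during which the arm holds its last target. There are 200 camera calls.

## Working session

There is one attempt and no reset: what is moved stays moved. The work goes in short steps, Python scripts to look and compute and a tool call to move; the robot and the scene stay as the last step left them, time stands still between calls to the robot, and variables do not carry over. Pictures are saved under pics/ and viewed, at most 16 in all, crops included, and the job is handed in when it is done.

Besides the shell and the picture viewer there is one more tool, called after "Request:" as name(argument=value, ...), one argument or row to a line, values as JSON. step_arm: Moves the arm, as the interface text tells. Its arguments: {"type":"object","properties":{"deltas":{"type":"array"},"grip":{"type":"number"},"squeeze":{"type":"number"}},"required":["deltas"]}

```bash
ls; mkdir -p pics; cat > h.py <<'E'
import numpy as np, cv2
from cell import ctrl
def shot(n,f):
    s=ctrl.state(); c=ctrl.read_camera(n); cv2.imwrite('pics/'+f+'.png',c['color'][:,:,::-1]); 
    np.save('pics/'+f+'.npy',{'s':s,'c':c},allow_pickle=True); return s,c
E
python3 - <<'E'
from h import *
s,c=shot('scene','scene0'); shot('side','side0'); print(s['position'],s['tool_rot'],s['t'],s['finger_gap'])
for n in('scene0','side0'):
    c=np.load('pics/'+n+'.npy',allow_pickle=True).item()['c']; print(c['fx'],c['cx'],c['cy'],-c['R'].T@c['t'],c['R'][2])
w=ctrl.read_camera('wrist'); print(w['T_tool_cam'],w['fx'])
E
```

```text
pics
[0.1669051  0.62762974 0.23033913] [-1.79897757e+02  6.69393128e-03  1.65109159e+02] 0.0 0.9987537872948588
400.3128412086819 278.1058717489578 208.38287624221107 [-0.33693068 -0.4704199   0.68271369] [ 0.72217139  0.45601271 -0.52011623]
462.845138786617 281.59943087334324 204.44044426477652 [0.36046528 0.85545363 0.68672778] [ 0.13866395 -0.78921591 -0.59825627]
[[ 2.65437299e-05 -9.60886074e-01 -2.76943951e-01  7.04125019e-02]
 [ 9.99999975e-01 -3.65759354e-05  2.22749173e-04 -7.74759805e-04]
 [-2.24166063e-04 -2.76943950e-01  9.60886048e-01 -1.42663631e-01]
 [ 0.00000000e+00  0.00000000e+00  0.00000000e+00  1.00000000e+00]] 309.83937792753346
```

View pics/scene0.png

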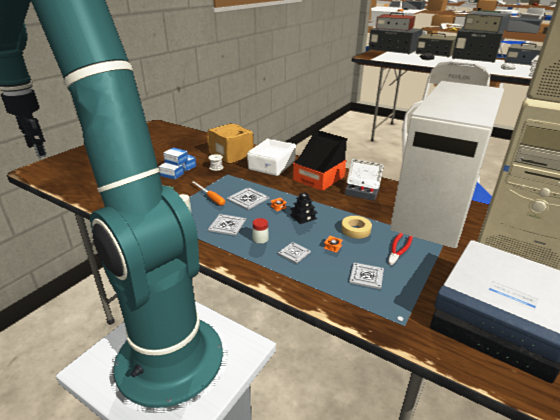

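View pics/side0.png

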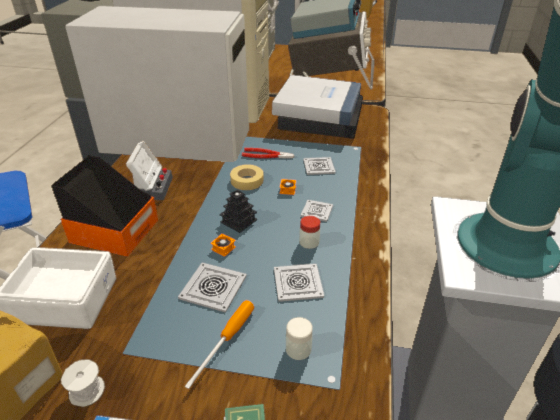

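Scene view: the stack is at (305,208), the vents at (249,198), (227,224), (294,252) and (366,274), and the red jar at (261,230). Two orange look-alikes are at (278,204) and (333,243). In the side view the stack is at (238,210), the vents at (213,287), (299,282), (317,210) and (319,166), and the beige jar at (299,338). Only the dark grey stack fits the description, because the look-alikes are orange.

```bash
cat >> h.py <<'E'
def load(f):
    d=np.load('pics/'+f+'.npy',allow_pickle=True).item(); return d['s'],d['c']
from scipy.spatial.transform import Rotation as Rot
def cam(s,c):
    """-> centre, Rcw (cam->world), K params"""
    if 'R' in c: return -c['R'].T@c['t'], c['R'].T
    Rt=Rot.from_euler('xyz',s['tool_rot'],degrees=True).as_matrix(); T=c['T_tool_cam']
    return Rt@T[:3,3]+s['position'], Rt@T[:3,:3]
def ray(s,c,uv):
    o,R=cam(s,c); uv=np.atleast_2d(uv).astype(float)
    d=np.c_[(uv[:,0]-c['cx'])/c['fx'],(uv[:,1]-c['cy'])/c['fy'],np.ones(len(uv))]@R.T
    return o,d/np.linalg.norm(d,axis=1)[:,None]
def plane(s,c,uv,z):
    o,d=ray(s,c,uv); return o+d*((z-o[2])/d[:,2])[:,None]
def tri(a,b,uva,uvb):
    o1,d1=ray(*a,uva);o2,d2=ray(*b,uvb);d1=d1[0];d2=d2[0]
    t=np.linalg.lstsq(np.c_[d1,-d2],o2-o1,rcond=None)[0]
    p,q=o1+t[0]*d1,o2+t[1]*d2; return (p+q)/2,np.linalg.norm(p-q)
def quads(img,mask,amin=150):
    out=[]
    for k in cv2.findContours(cv2.morphologyEx(mask,cv2.MORPH_CLOSE,np.ones((5,5))),cv2.RETR_EXTERNAL,cv2.CHAIN_APPROX_NONE)[0]:
        if cv2.contourArea(k)<amin: continue
        h=cv2.convexHull(k)
        for e in np.linspace(.02,.12,21):
            q=cv2.approxPolyDP(h,e*cv2.arcLength(h,True),True)
            if len(q)==4: out.append(q[:,0].astype(float)); break
    return out
E
python3 - <<'E'
from h import *
for f in('side0','scene0'):
    s,c=load(f); I=c['color']; hsv=cv2.cvtColor(I,cv2.COLOR_RGB2HSV)
    m=((hsv[...,1]<60)&(hsv[...,2]>110)).astype(np.uint8)*255
    for q in quads(I,m):
        P=plane(s,c,q,.006); L=np.linalg.norm(P-np.roll(P,1,0),axis=1)
        ctr=P.mean(0)
        if .02<L.max()<.16 and .2<np.hypot(*ctr[:2])<1.1: 
            e=P-np.roll(P,1,0); ang=np.degrees(np.arctan2(e[:,1],e[:,0]))%90
            print(f,q.mean(0).round(),ctr[:2].round(4),(L*1000).round(),ang.round())
    o=((hsv[...,0]<18)&(hsv[...,1]>150)&(hsv[...,2]>120)).astype(np.uint8)
sd,sc=load('side0'),load('scene0')
for n,a,b in(('stacktop',(238,194),(305,196)),('redcap',(310,223),(261,223)),('or1',(223,243),(278,203)),('or2',(288,186),(333,241))): print(n,tri(sd,sc,a,b))
print('beige',plane(*sd,(298,325),.061))
E
```

```text
side0 [ 83. 383.] [0.749  0.4911] [50. 67. 41. 63.] [54. 45. 48. 53.]
side0 [ 34. 379.] [0.8294 0.4984] [55. 30. 53. 28.] [71. 50. 70. 53.]
scene0 [366. 276.] [ 0.449  -0.2426] [81. 78. 88. 73.] [18. 21. 15. 16.]
scene0 [294. 252.] [ 0.4324 -0.0358] [71. 60. 66. 69.] [81. 84. 88. 89.]
scene0 [262. 234.] [0.4572 0.0882] [94. 34. 72. 59.] [34. 58. 45. 74.]
scene0 [227. 224.] [0.4422 0.2047] [ 89.  95.  92. 100.] [14. 19. 17. 17.]
stacktop (array([0.6069668 , 0.02966963, 0.07781574]), np.float64(0.002811838551143152))
redcap (array([0.43600637, 0.07635399, 0.05640409]), np.float64(0.004169796014345937))
or1 (array([0.61652476, 0.1323312 , 0.01626377]), np.float64(0.0003564441366927537))
or2 (array([ 0.51627455, -0.11219069,  0.01769991]), np.float64(0.007063772448931107))
beige [[0.41868355 0.35727317 0.061     ]]
```

```bash
cat >> h.py <<'E'
def rel(x,y,z,yaw,s=None):
    """row (shift /0.4 m, turn /90deg) from present pose to tool-down pose, and rows needed"""
    s=s or ctrl.state(); Rt=Rot.from_euler('xyz',s['tool_rot'],degrees=True)
    tgt=Rot.from_euler('xyz',[180,0,yaw],degrees=True)
    d=Rt.inv().apply(np.array([x,y,z])-s['position']); r=(Rt.inv()*tgt).as_rotvec(degrees=True)
    print(np.r_[d/.4,r/90].round(4).tolist(),'rows',round(max(np.linalg.norm(d)/.05,np.linalg.norm(r)/8.59),1))
E
python3 - <<'E'
from h import *
rel(.45,.42,.33,130)
rel(.54,.1,.33,100)
E
```

```text
[-0.8174, -0.3205, -0.2481, -0.0008, 0.0004, 0.3901] rows 7.3
[-1.2404, -1.0358, -0.247, -0.0007, 0.0006, 0.7235] rows 13.1
```

Request:
step_arm(
  deltas=[
    [[-0.82, -0.32, -0.25, 0, 0, 0.39], [-0.82, -0.32, -0.25, 0, 0, 0.39], [-0.82, -0.32, -0.25, 0, 0, 0.39], [-0.82, -0.32, -0.25, 0, 0, 0.39], [-0.82, -0.32, -0.25, 0, 0, 0.39], [-0.82, -0.32, -0.25, 0, 0, 0.39], [-0.82, -0.32, -0.25, 0, 0, 0.39], [-0.82, -0.32, -0.25, 0, 0, 0.39]],
  ],
)

```text
t: 0.95
position: [0.4566, 0.4154, 0.333]
tool_rot: [179.8, 0.2, 129.5]
wrist_force: [-0.1, 0.7, -0.1]
finger_gap: 1.001
gripper_force: 0.0
```

```bash
python3 -c "
from h import *
rel(.53,.1,.33,100)"
```

```text
[-0.7249, -0.3603, 0.0085, 0.0023, 0.0013, 0.328] rows 6.5
```

Request:
step_arm(
  deltas=[
    [[-0.72, -0.36, 0.01, 0, 0, 0.33], [-0.72, -0.36, 0.01, 0, 0, 0.33], [-0.72, -0.36, 0.01, 0, 0, 0.33], [-0.72, -0.36, 0.01, 0, 0, 0.33], [-0.72, -0.36, 0.01, 0, 0, 0.33], [-0.72, -0.36, 0.01, 0, 0, 0.33], [-0.72, -0.36, 0.01, 0, 0, 0.33], [-0.72, -0.36, 0.01, 0, 0, 0.33]],
  ],
)

```text
t: 1.75
position: [0.5265, 0.1029, 0.3274]
tool_rot: [180.0, 0.1, 99.9]
wrist_force: [0.0, 1.0, 0.2]
finger_gap: 1.002
gripper_force: 0.0
```

```bash
python3 -c "
from h import *
shot('wrist','w1'); rel(.53,-.1,.33,90)"
```

```text
[-0.5083, -0.0807, -0.0071, -0.0001, -0.0002, 0.1126] rows 4.1
```

View pics/w1.png

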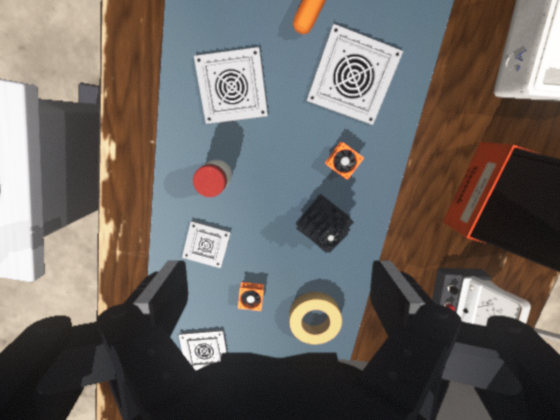

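The wrist view shows the dark stack at (325,222), the red jar at (210,178), and vents at (356,75), (231,84), (206,243) and (204,350). The orange fans are at (344,160) and (251,296). I'll take a second view from 0.2 m further along.

Request:
step_arm(
  deltas=[
    [[-0.51, -0.08, 0, 0, 0, 0.11], [-0.51, -0.08, 0, 0, 0, 0.11], [-0.51, -0.08, 0, 0, 0, 0.11], [-0.51, -0.08, 0, 0, 0, 0.11], [-0.51, -0.08, 0, 0, 0, 0.11], [-0.51, -0.08, 0, 0, 0, 0.11]],
  ],
)

```text
t: 2.4
position: [0.5311, -0.0992, 0.3271]
tool_rot: [-180.0, -0.0, 90.3]
wrist_force: [-0.2, 0.5, -0.1]
finger_gap: 1.002
gripper_force: 0.0
```

```bash
python3 - <<'E'
from h import *
shot('wrist','w2')
for f in('w1','w2'):
    s,c=load(f); I=c['color']; hsv=cv2.cvtColor(I,cv2.COLOR_RGB2HSV)
    m=((hsv[...,1]<50)&(hsv[...,2]>130)).astype(np.uint8)*255
    for q in quads(I,m,600):
        P=plane(s,c,q,.006); e=P-np.roll(P,1,0); L=np.linalg.norm(e,axis=1)
        if .05<L.max()<.13: print(f,q.mean(0).round(1),P.mean(0)[:2].round(4),(L*1000).round(),(np.degrees(np.arctan2(e[:,1],e[:,0]))%90).round(1))
E
```

```text
w1 [495. 306.] [ 0.9323 -0.0663] [ 82. 126.  40. 110.] [19.3 79.6 17.6  8.8]
w1 [229.5  84.8] [0.4385 0.2054] [89. 90. 97. 86.] [16.3 17.1 14.  12.2]
w1 [353.2  75.2] [0.6058 0.2466] [102. 103. 103. 102.] [81.5 81.6 80.6 81.1]
w1 [533.8  49. ] [0.8395 0.3202] [ 51. 127.  89. 118.] [ 9.9 24.   6.5  6.5]
w2 [ 95.  401.2] [ 0.1852 -0.5434] [ 46.  92. 106.  92.] [14.8  9.8  0.4 59.9]
w2 [229.5 257.5] [ 0.4514 -0.2454] [79. 79. 75. 89.] [15.4 17.  23.5 19.3]
w2 [210.2 125.8] [ 0.4314 -0.038 ] [66. 65. 65. 66.] [81.9 82.1 82.9 82.8]
w2 [42.5 17.2] [0.2175 0.0994] [54. 86. 27. 85.] [88.4 71.6  3.6  0.3]
```

View pics/w2.png

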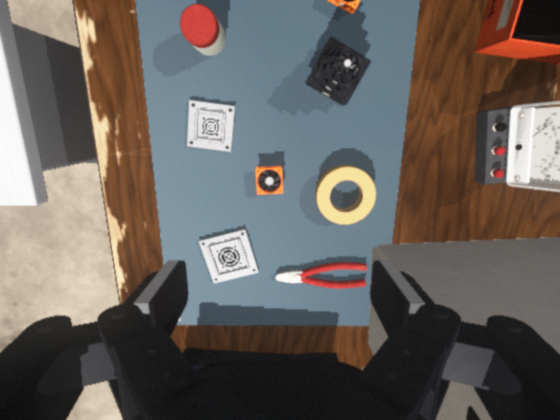

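```bash
python3 -c "
from h import *
print(tri(load('w1'),load('w2'),(206,243),(210.2,125.8)))
rel(.607,.0,.21,90)"
```

```text
(array([ 0.43059689, -0.03748664,  0.00151902]), np.float64(0.0004091653460273639))
[0.2415, 0.1916, 0.2924, -0.0004, -0.0006, 0.0057] rows 3.4
```

Request:
step_arm(
  deltas=[
    [[0.24, 0.19, 0.29, 0, 0, 0], [0.24, 0.19, 0.29, 0, 0, 0], [0.24, 0.19, 0.29, 0, 0, 0], [0.24, 0.19, 0.29, 0, 0, 0], [0.24, 0.19, 0.29, 0, 0, 0], [0.24, 0.19, 0.29, 0, 0, 0]],
  ],
)

```text
t: 3.05
position: [0.6062, -0.0027, 0.2119]
tool_rot: [180.0, 0.0, 90.5]
wrist_force: [0.4, -0.1, -0.5]
finger_gap: 1.007
gripper_force: 0.0
```

```bash
python3 -c "
from h import *
s,c=shot('wrist','w3'); I=c['color']; print(s['position'])
p=np.array([.607,.03,.06]); o,R=cam(s,c); q=R.T@(p-o); u,v=int(c['fx']*q[0]/q[2]+c['cx']),int(c['fy']*q[1]/q[2]+c['cy']); print(u,v)
k=I[max(v-80,0):v+80,u-100:u+100]; g=(255*(k/255.)**.5).astype(np.uint8)
cv2.imwrite('pics/w3c.png',cv2.resize(g,None,fx=3.75,fy=3.75,interpolation=cv2.INTER_CUBIC)[:,:,::-1]); print(max(v-80,0),u-100)"
```

```text
[ 0.60623311 -0.00270059  0.21194519]
280 160
80 180
```

View pics/w3c.png

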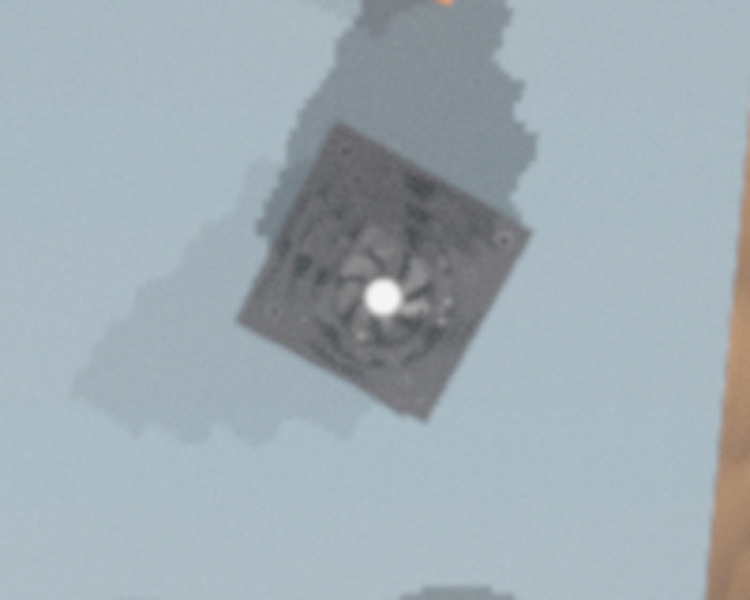

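```bash
python3 - <<'E'
from h import *
hub={}
for f,u,v in(('w1',330,238),('w2',347,62),('w3',282,159)):
    s,c=load(f); g=c['color'].min(2).astype(float); k=g[v-7:v+8,u-7:u+8]; w=np.clip(k-150,0,None); y,x=np.mgrid[v-7:v+8,u-7:u+8]; hub[f]=((w*x).sum()/w.sum(),(w*y).sum()/w.sum())
print(hub)
for a,b in(('w1','w2'),('w1','w3'),('w2','w3')): print(a,b,tri(load(a),load(b),hub[a],hub[b]))
s,c=load('w3')
q=np.array([(338,122),(532,232),(427,421),(237,322)])/3.75+[180,80]
for z in(.025,.045):
    P=plane(s,c,q,z); e=P-np.roll(P,1,0); print(z,P.mean(0)[:2],np.linalg.norm(e,axis=1),np.degrees(np.arctan2(e[:,1],e[:,0]))%90)
rel(.607,-.03,.17,90)
E
```

```text
{'w1': (np.float64(330.37598597721296), np.float64(237.6546888694128)), 'w2': (np.float64(347.1993052540165), np.float64(62.663048198002606)), 'w3': (np.float64(281.7283055354121), np.float64(158.78656030940294))}
w1 w2 (array([0.60834837, 0.03466659, 0.08179379]), np.float64(0.0001527263923382087))
w1 w3 (array([0.60828031, 0.03466209, 0.08176921]), np.float64(1.2416731382170668e-05))
w2 w3 (array([0.60832911, 0.03466594, 0.08203616]), np.float64(0.00011411574479789709))
0.025 [0.60941999 0.03306523] [0.06144169 0.061053   0.06079874 0.06142519] [62.24548736 61.95347613 62.59613026 62.55604071]
0.045 [0.60916927 0.03512078] [0.05771308 0.05734798 0.05710914 0.05769758] [62.24548736 61.95347613 62.59613026 62.55604071]
[-0.0655, 0.0008, 0.107, 0.0011, 0.0002, 0.0041] rows 1.0
```

```bash
python3 -c "
from h import *
rel(.6083,.0347,.16,62.3)"
```

```text
[0.0962, 0.005, 0.132, 0.0011, -0.0001, 0.3118] rows 3.3
```

Request:
step_arm(
  deltas=[
    [[0.096, 0.005, 0.132, 0, 0, 0.312], [0.096, 0.005, 0.132, 0, 0, 0.312], [0.096, 0.005, 0.132, 0, 0, 0.312], [0.096, 0.005, 0.132, 0, 0, 0.312], [0.096, 0.005, 0.132, 0, 0, 0.312], [0.096, 0.005, 0.132, 0, 0, 0.312]],
  ],
)

```text
t: 3.7
position: [0.6085, 0.0346, 0.1601]
tool_rot: [179.9, -0.1, 62.3]
wrist_force: [0.1, 0.4, -0.2]
finger_gap: 1.001
gripper_force: 0.0
```

```bash
python3 -c "
from h import *
s,c=shot('wrist','w4'); I=c['color']; print(s['position'])
p=np.array([.6083,.0347,.065]); o,R=cam(s,c); q=R.T@(p-o); u,v=int(c['fx']*q[0]/q[2]+c['cx']),int(c['fy']*q[1]/q[2]+c['cy']); print(u,v)
k=I[max(v-80,0):v+80,u-100:u+100]; g=np.clip(255*(k/110.)**.6,0,255).astype(np.uint8)
cv2.imwrite('pics/w4c.png',cv2.resize(g,None,fx=3.75,fy=3.75,interpolation=cv2.INTER_CUBIC)[:,:,::-1]); print(max(v-80,0),u-100)"
```

```text
[0.60847932 0.03462381 0.16011064]
278 211
131 178
```

View pics/w4c.png

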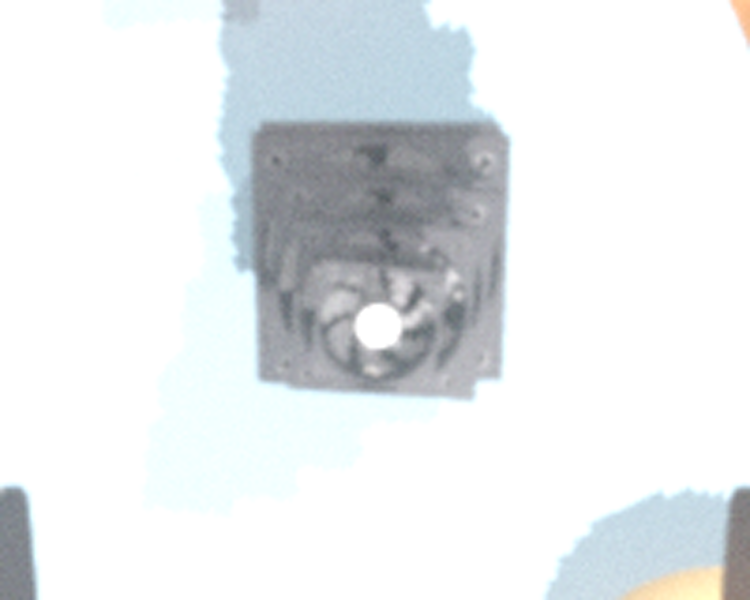

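Request:
step_arm(
  deltas=[
    [[0, 0, 0.1, 0, 0, 0.033], [0, 0, 0.18, 0, 0, 0.033], [0, 0, 0.21, 0, 0, 0.033], [0, 0, 0.223, 0, 0, 0.033], [0, 0, 0.223, 0, 0, 0.033], [0, 0, 0.223, 0, 0, 0.033]],
  ],
  grip=0.55,
)

```text
t: 4.35
position: [0.6092, 0.0354, 0.0708]
tool_rot: [179.9, -0.1, 59.4]
wrist_force: [0.7, 0.4, 0.2]
finger_gap: 0.552
gripper_force: 0.0
```

Request:
step_arm(
  deltas=[
    [[0, 0, 0, 0, 0, 0], [0, 0, 0, 0, 0, 0], [0, 0, 0, 0, 0, 0], [0, 0, 0, 0, 0, 0], [0, 0, 0, 0, 0, 0], [0, 0, 0, 0, 0, 0], [0, 0, 0, 0, 0, 0]],
  ],
  grip=0.15,
  squeeze=30,
)

```text
t: 5.05
position: [0.609, 0.0357, 0.0706]
tool_rot: [179.9, -0.1, 59.4]
wrist_force: [-1.3, 0.6, 6.2]
finger_gap: 0.283
gripper_force: 30.2
```

Request:
step_arm(
  deltas=[
    [[0, 0, -0.02, 0, 0, 0], [0, 0, -0.08, 0, 0, 0], [0, 0, -0.2, 0, 0, 0], [0, 0, -0.25, 0, 0, 0], [0, 0, -0.25, 0, 0, 0]],
  ],
)

```text
t: 5.55
position: [0.6102, 0.0355, 0.1732]
tool_rot: [179.7, -0.3, 59.4]
wrist_force: [-0.1, -0.4, -1.0]
finger_gap: 0.282
gripper_force: 29.5
```

```bash
python3 - <<'E'
from h import *
s,c=shot('wrist','w5'); print(s['finger_gap'],s['gripper_force'],s['position'])
# vent refinement by bright-plate minAreaRect on rectified points
for f in('w1','w2','w3'):
    s,c=load(f); hsv=cv2.cvtColor(c['color'],cv2.COLOR_RGB2HSV); m=((hsv[...,1]<60)&(hsv[...,2]>105)).astype(np.uint8)*255
    m=cv2.morphologyEx(m,cv2.MORPH_OPEN,np.ones((3,3)))
    for k in cv2.findContours(m,cv2.RETR_EXTERNAL,cv2.CHAIN_APPROX_NONE)[0]:
        if cv2.contourArea(k)<600: continue
        P=plane(s,c,k[:,0],.006)[:,:2]
        r=cv2.minAreaRect((P*1000).astype(np.float32))
        if max(r[1])<120 and .38<r[0][0]/1000<.7: print(f,np.round(r[0],1),np.round(r[1],1),round(r[2],1),k[:,0].mean(0).round())
rel(.4312,-.0378,.12,82.4)
E
```

```text
0.28152956148997166 29.534099400043488 [0.61020698 0.03548838 0.17323487]
w1 [605.6 246.1] [107.9 108.1] 81.4 [353.  75.]
w3 [588.6 114.7] [30.  37.2] 22.5 [260.  75.]
w3 [448.5 163.6] [98.8 30.7] 0.5 [118.  11.]
[-0.3847, -0.2888, 0.1261, 0.0017, -0.0013, -0.2559] rows 4.0
```

View pics/w5.png

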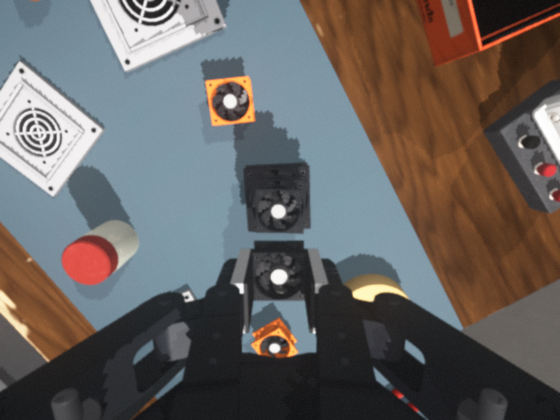

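Request:
step_arm(
  deltas=[
    [[-0.385, -0.289, 0.06, 0, 0, -0.256], [-0.385, -0.289, 0.06, 0, 0, -0.256], [-0.385, -0.289, 0.06, 0, 0, -0.256], [-0.385, -0.289, 0.06, 0, 0, -0.256], [-0.385, -0.289, 0.06, 0, 0, -0.256], [-0.385, -0.289, 0.06, 0, 0, -0.256]],
  ],
)

```text
t: 6.2
position: [0.4292, -0.038, 0.1448]
tool_rot: [-179.9, -0.0, 82.3]
wrist_force: [0.3, 0.1, -0.3]
finger_gap: 0.281
gripper_force: 29.6
```

```bash
cat >> h.py <<'E'
def hubs(f,thr=150,amin=15,amax=700):
    """white round hub blobs (u,v,area) whose surroundings are dark"""
    s,c=load(f); g=c['color'].min(2); n,l,st,ce=cv2.connectedComponentsWithStats((g>thr).astype(np.uint8)); out=[]
    for i in range(1,n):
        x,y,w,h,a=st[i]
        if amin<a<amax and .7<w/h<1.4 and a>.65*w*h:
            r=max(w,h); R=g[max(y-r//2,0):y+h+r//2,max(x-r//2,0):x+w+r//2]
            if np.median(R[R<thr])<90: out.append((*ce[i].round(1),a))
    return out
def toolpt(f,uv,zt):
    s,c=load(f); T=c['T_tool_cam']; d=T[:3,:3]@[(uv[0]-c['cx'])/c['fx'],(uv[1]-c['cy'])/c['fy'],1]; o=T[:3,3]; return o+d*(zt-o[2])/d[2]
E
python3 - <<'E'
from h import *
print(hubs('w5'))
print('held hub tool',toolpt('w5',(280,277),-.010))
print('stack hub',plane(*load('w5'),(278.3,211.3),.067))
s,c=shot('wrist','w6'); print(s['position'],hubs('w6'))
E
```

```text
[(np.float64(229.6), np.float64(101.0), np.int32(164)), (np.float64(278.0), np.float64(211.1), np.int32(173)), (np.float64(278.7), np.float64(276.4), np.int32(209)), (np.float64(274.1), np.float64(347.7), np.int32(87))]
held hub tool [-0.0019534   0.00068833 -0.01      ]
stack hub [[0.60890125 0.03277007 0.067     ]]
[ 0.42918488 -0.03800198  0.14484678] [(np.float64(533.6), np.float64(81.7), np.int32(266)), (np.float64(381.5), np.float64(268.0), np.int32(114)), (np.float64(278.6), np.float64(276.4), np.int32(193)), (np.float64(161.0), np.float64(392.4), np.int32(21))]
```

View pics/w6.png

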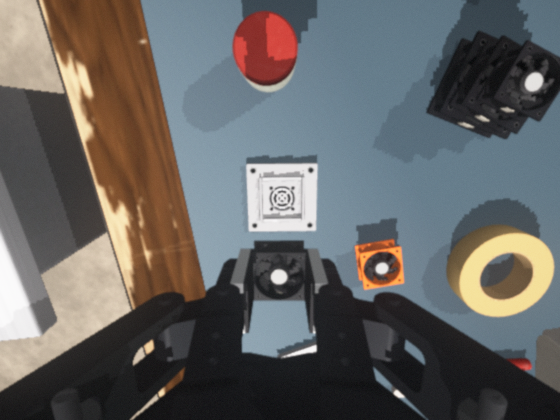

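```bash
python3 - <<'E'
from h import *
print(tri(load('w6'),load('w2'),(282.8,198),(210.5,126.2)))
s,c=load('w6'); q=np.array([(248,164),(318,164),(317.5,231),(248.5,231.5)])
P=plane(s,c,q,.006); e=P-np.roll(P,1,0);print(P.mean(0),np.linalg.norm(e,axis=1),np.degrees(np.arctan2(e[:,1],e[:,0]))%90, plane(s,c,(282.5,198.3),.006))
t=P.mean(0); print(t)
# target TCP: centre minus held offset (-.002 along tool x); tool x world ~ (cos82,sin82)
rel(t[0]+.002*np.cos(np.radians(82.4)),t[1]+.002*np.sin(np.radians(82.4)),.013,82.4)
E
```

```text
(array([ 0.43255361, -0.03781877,  0.00914533]), np.float64(0.0003458056823085695))
[ 0.43271608 -0.03913257  0.006     ] [0.06502789 0.06348504 0.06451267 0.0665615 ] [81.20626738 82.35731806 83.92780806 82.81038215] [[ 0.43230499 -0.03872538  0.006     ]]
[ 0.43271608 -0.03913257  0.006     ]
[0.0022, 0.0057, 0.3304, 0.0002, -0.0, 0.0002] rows 2.6
```

Request:
step_arm(
  deltas=[
    [[0.002, 0.007, 0.12, 0, 0, 0], [0.002, 0.007, 0.22, 0, 0, 0], [0.002, 0.007, 0.28, 0, 0, 0], [0.002, 0.007, 0.31, 0, 0, 0], [0.002, 0.007, 0.325, 0, 0, 0], [0.002, 0.007, 0.329, 0, 0, 0], [0.002, 0.007, 0.329, 0, 0, 0], [0.002, 0.007, 0.329, 0, 0, 0]],
  ],
)

```text
t: 7.05
position: [0.4339, -0.0375, 0.0146]
tool_rot: [179.9, -0.0, 82.4]
wrist_force: [0.9, 0.4, 0.7]
finger_gap: 0.285
gripper_force: 29.6
```

Request:
step_arm(
  deltas=[
    [[0, 0, 0, 0, 0, 0], [0, 0, 0, 0, 0, 0], [0, 0, 0, 0, 0, 0]],
  ],
  grip=0.45,
)

```text
t: 7.35
position: [0.4332, -0.0375, 0.014]
tool_rot: [180.0, -0.0, 82.4]
wrist_force: [-0.0, 0.4, -0.5]
finger_gap: 0.449
gripper_force: 0.0
```

Request:
step_arm(
  deltas=[
    [[0, 0, -0.05, 0, 0, 0], [0, 0, -0.15, 0, 0, 0], [0, 0, -0.27, 0, 0, 0], [0, 0, -0.33, 0, 0, 0], [0, 0, -0.33, 0, 0, 0]],
  ],
)

```text
t: 7.85
position: [0.4353, -0.0373, 0.1487]
tool_rot: [179.6, -0.2, 82.4]
wrist_force: [0.2, 0.6, -0.3]
finger_gap: 0.45
gripper_force: 0.0
```

```bash
python3 - <<'E'
from h import *
s,c=shot('wrist','w7'); print(s['position'],s['tool_rot'],hubs('w7'))
I=c['color'][110:290,180:400]; cv2.imwrite('pics/w7c.png',cv2.resize(I,None,fx=2.5,fy=2.5)[:,:,::-1])
rel(.6089,.0345,.15,60)
E
```

```text
[ 0.43533127 -0.03734362  0.14872988] [ 1.79611180e+02 -1.72542155e-01  8.24195826e+01] [(np.float64(517.0), np.float64(85.5), np.int32(245)), (np.float64(276.1), np.float64(203.3), np.int32(63)), (np.float64(372.6), np.float64(267.7), np.int32(112))]
[0.2349, 0.4099, -0.0055, 0.002, -0.0018, 0.2494] rows 3.8
```

View pics/w7c.png

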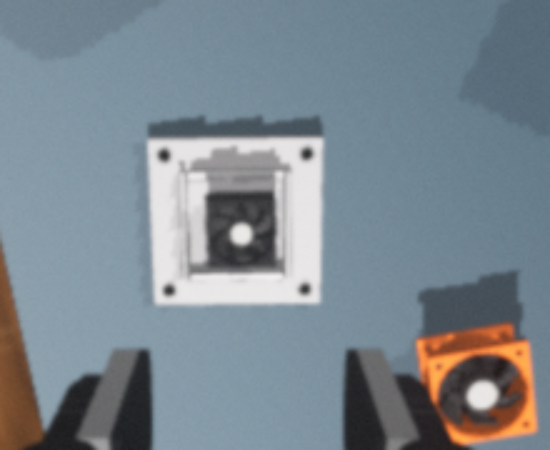

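Request:
step_arm(
  deltas=[
    [[0.235, 0.41, 0, 0, 0, 0.249], [0.235, 0.41, 0, 0, 0, 0.249], [0.235, 0.41, 0, 0, 0, 0.249], [0.235, 0.41, 0, 0, 0, 0.249], [0.235, 0.41, 0, 0, 0, 0.249], [0.235, 0.41, 0, 0, 0, 0.249]],
  ],
  grip=0.7,
)

```text
t: 8.5
position: [0.6068, 0.0336, 0.1432]
tool_rot: [-179.8, 0.2, 60.0]
wrist_force: [-0.8, -0.1, 1.2]
finger_gap: 0.702
gripper_force: 0.0
```

```bash
python3 - <<'E'
from h import *
print('fan25',plane(*load('w7'),(276.1,203.3),.0225))
s,c=shot('wrist','w8'); h=hubs('w8'); print(s['position'],s['tool_rot'],h)
b=min(h,key=lambda p:abs(p[0]-279)+abs(p[1]-210))
for f,p in(('w7',(517,85.5)),('w6',(533.6,81.7)),('w5',(278,211.1))): print(tri(load(f),load('w8'),p,b[:2]))
I=c['color'][120:280,180:380]; g=np.clip(255*(I/110.)**.6,0,255).astype(np.uint8)
cv2.imwrite('pics/w8c.png',cv2.resize(g,None,fx=3.75,fy=3.75,interpolation=cv2.INTER_CUBIC)[:,:,::-1])
E
```

```text
fan25 [[ 0.4334556  -0.03857234  0.0225    ]]
[0.60678482 0.03357652 0.14318598] [-179.84558367    0.19576017   60.01893329] [(np.float64(228.9), np.float64(92.0), np.int32(198)), (np.float64(281.6), np.float64(217.0), np.int32(200))]
(array([0.60878123, 0.03308079, 0.06662168]), np.float64(7.32303066444543e-05))
(array([0.60880142, 0.03303503, 0.06665696]), np.float64(3.9006715388608675e-05))
(array([0.60824532, 0.03209328, 0.06318243]), np.float64(4.5172518780603396e-05))
```

View pics/w8c.png

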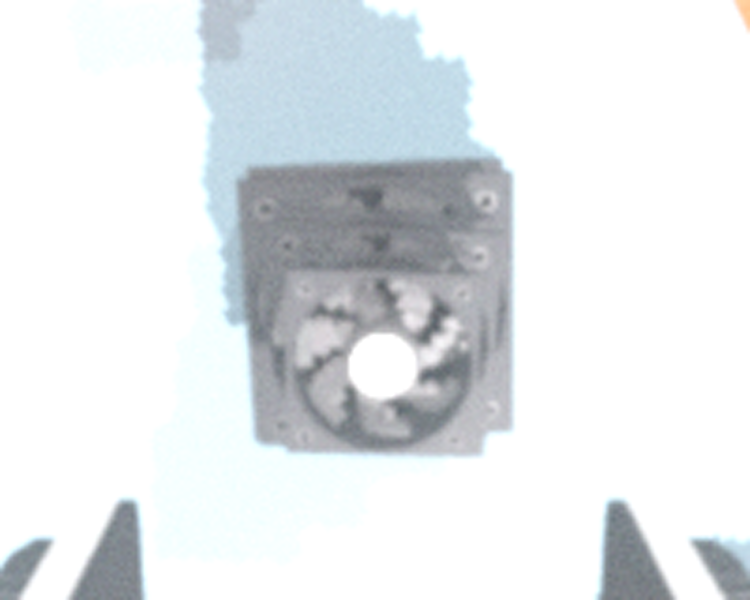

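```bash
python3 -c "
from h import *
rel(.6088,.033,.050,59.8)"
```

```text
[0.0041, 0.0062, 0.2343, -0.0018, 0.0018, 0.0015] rows 1.9
```

Request:
step_arm(
  deltas=[
    [[0.004, 0.006, 0.1, 0, 0, 0], [0.004, 0.006, 0.16, 0, 0, 0], [0.004, 0.006, 0.19, 0, 0, 0], [0.004, 0.006, 0.2, 0, 0, 0], [0.004, 0.006, 0.2, 0, 0, 0], [0.004, 0.006, 0.2, 0, 0, 0]],
  ],
)

```text
t: 9.15
position: [0.6115, 0.0338, 0.0669]
tool_rot: [179.9, -0.1, 60.0]
wrist_force: [0.5, 0.5, 0.6]
finger_gap: 0.703
gripper_force: 0.0
```

```bash
python3 -c "
from h import *
rel(.6088,.033,.050,59.8)"
```

```text
[-0.0052, -0.005, 0.0423, 0.001, -0.0008, 0.0019] rows 0.3
```

Request:
step_arm(
  deltas=[
    [[-0.005, -0.005, 0.02, 0, 0, 0], [-0.005, -0.005, 0.042, 0, 0, 0], [-0.005, -0.005, 0.042, 0, 0, 0]],
  ],
)

```text
t: 9.45
position: [0.6071, 0.0335, 0.0477]
tool_rot: [-179.9, 0.1, 60.0]
wrist_force: [-0.5, -0.4, -0.8]
finger_gap: 0.696
gripper_force: 0.0
```

Request:
step_arm(
  deltas=[
    [[0, 0, 0, 0, 0, 0], [0, 0, 0, 0, 0, 0], [0, 0, 0, 0, 0, 0], [0, 0, 0, 0, 0, 0], [0, 0, 0, 0, 0, 0], [0, 0, 0, 0, 0, 0]],
  ],
  grip=0.3,
  squeeze=30,
)

```text
t: 10.05
position: [0.6083, 0.0333, 0.0491]
tool_rot: [180.0, -0.0, 60.0]
wrist_force: [-1.5, -0.0, 0.7]
finger_gap: 0.439
gripper_force: 30.9
```

Request:
step_arm(
  deltas=[
    [[0, 0, -0.02, 0, 0, 0], [0, 0, -0.1, 0, 0, 0], [0, 0, -0.2, 0, 0, 0], [0, 0, -0.26, 0, 0, 0], [0, 0, -0.26, 0, 0, 0]],
  ],
)

```text
t: 10.55
position: [0.6105, 0.0331, 0.1571]
tool_rot: [179.7, -0.3, 60.0]
wrist_force: [0.5, -0.3, -0.8]
finger_gap: 0.441
gripper_force: 30.9
```

```bash
python3 -c "
from h import *
shot('wrist','w9');print(hubs('w9'))
rel(.451,-.245,.15,107)"
```

```text
[(np.float64(226.0), np.float64(96.8), np.int32(183)), (np.float64(275.2), np.float64(208.9), np.int32(281)), (np.float64(278.8), np.float64(281.5), np.int32(523)), (np.float64(383.9), np.float64(360.4), np.int32(27))]
[-0.8005, 0.0058, 0.01, 0.0022, -0.001, -0.5223] rows 6.4
```

Request:
step_arm(
  deltas=[
    [[-0.8, 0.006, 0.01, 0, 0, -0.522], [-0.8, 0.006, 0.01, 0, 0, -0.522], [-0.8, 0.006, 0.01, 0, 0, -0.522], [-0.8, 0.006, 0.01, 0, 0, -0.522], [-0.8, 0.006, 0.01, 0, 0, -0.522], [-0.8, 0.006, 0.01, 0, 0, -0.522], [-0.8, 0.006, 0.01, 0, 0, -0.522], [-0.8, 0.006, 0.01, 0, 0, -0.522]],
  ],
)

```text
t: 11.4
position: [0.447, -0.2482, 0.1481]
tool_rot: [-179.9, -0.0, 106.6]
wrist_force: [0.5, -0.3, 0.4]
finger_gap: 0.436
gripper_force: 30.9
```

Request:
step_arm(
  deltas=[
    [[0, 0, 0, 0, 0, 0], [0, 0, 0, 0, 0, 0]],
  ],
)

```text
t: 11.6
position: [0.4506, -0.2433, 0.1482]
tool_rot: [-180.0, -0.1, 107.1]
wrist_force: [0.0, -0.4, 0.1]
finger_gap: 0.439
gripper_force: 30.9
```

```bash
python3 - <<'E'
from h import *
s,c=shot('wrist','w10'); print(s['position'],s['tool_rot'],hubs('w10'))
print('held',toolpt('w10',(278.8,281.5),-.017))
hsv=cv2.cvtColor(c['color'],cv2.COLOR_RGB2HSV); m=((hsv[...,1]<60)&(hsv[...,2]>110)).astype(np.uint8)*255
for q in quads(c['color'],m,600):
    P=plane(s,c,q,.006); e=P-np.roll(P,1,0); print(q.round().tolist(),P.mean(0).round(4),np.linalg.norm(e,axis=1).round(3),(np.degrees(np.arctan2(e[:,1],e[:,0]))%90).round(1))
E
```

```text
[ 0.45064177 -0.24332185  0.14823416] [-1.79963037e+02 -6.87982815e-02  1.07106928e+02] [(np.float64(404.9), np.float64(76.4), np.int32(195)), (np.float64(278.6), np.float64(281.3), np.int32(484))]
held [-0.00025555 -0.00046769 -0.017     ]
[[199.0, 0.0], [489.0, 80.0], [559.0, 387.0], [141.0, 284.0]] [ 0.5241 -0.2335  0.006 ] [0.266 0.251 0.355 0.48 ] [ 0.1  3.4 40.5  1.2]
[[91.0, 26.0], [49.0, 355.0], [0.0, 388.0], [0.0, 0.0]] [ 0.2301 -0.3366  0.006 ] [0.072 0.339 0.08  0.399] [ 2.2 89.9 51.9  3.2]
```

View pics/w10.png

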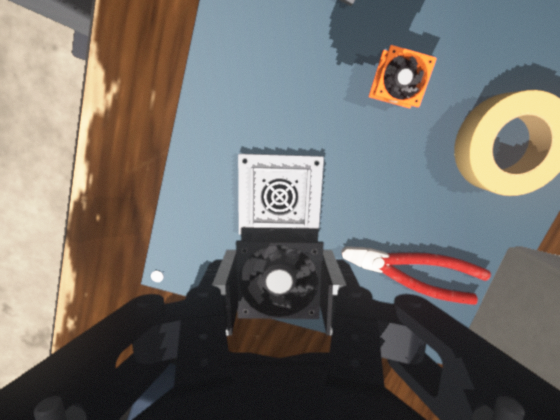

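Wrist view: the vent_38 plate's top edge runs from (239,153) to (324,156), with the guard centre at (280,197). The held fan is at (279,281). The plate is about 2° off the tool.

```bash
python3 - <<'E'
from h import *
s,c=load('w10')
P=plane(s,c,[(239,153),(324,156),(280,197)],.006); print(P); e=P[1]-P[0]; a=np.degrees(np.arctan2(e[1],e[0])); print(np.linalg.norm(e),a)
n=np.array([np.sin(np.radians(a)),-np.cos(np.radians(a)),0]); print('from edge',(P[0]+P[1])/2+n*.0385)
print(tri(load('w2'),load('w10'),(229,257.3),(280,197)))
rel(P[2][0],P[2][1],.014,90+a)
E
```

```text
[[ 0.4033822  -0.21444149  0.006     ]
 [ 0.478132   -0.19425741  0.006     ]
 [ 0.45114946 -0.24276559  0.006     ]]
0.07742693298452182 15.11074220716512
from edge [ 0.45079349 -0.24151827  0.006     ]
(array([ 0.45106683, -0.24210429,  0.00986771]), np.float64(0.0006065736121532647))
[0.0007, 0.0014, 0.3359, -0.0004, -0.0006, 0.0224] rows 2.7
```

Request:
step_arm(
  deltas=[
    [[0.001, 0.001, 0.12, 0, 0, 0.02], [0.001, 0.001, 0.22, 0, 0, 0.02], [0.001, 0.001, 0.28, 0, 0, 0.02], [0.001, 0.001, 0.31, 0, 0, 0.02], [0.001, 0.001, 0.33, 0, 0, 0.02], [0.001, 0.001, 0.339, 0, 0, 0.02], [0.001, 0.001, 0.339, 0, 0, 0.02], [0.001, 0.001, 0.339, 0, 0, 0.02]],
  ],
)

```text
t: 12.45
position: [0.4512, -0.2448, 0.0142]
tool_rot: [179.9, 0.1, 105.2]
wrist_force: [0.4, 0.2, 0.2]
finger_gap: 0.436
gripper_force: 30.8
```

Request:
step_arm(
  deltas=[
    [[0, 0, 0, 0, 0, 0], [0, 0, 0, 0, 0, 0], [0, 0, 0, 0, 0, 0]],
  ],
  grip=0.6,
)

```text
t: 12.75
position: [0.4507, -0.2446, 0.0137]
tool_rot: [180.0, 0.0, 105.2]
wrist_force: [-0.6, -0.6, 0.1]
finger_gap: 0.599
gripper_force: 0.0
```

Request:
step_arm(
  deltas=[
    [[0, 0, -0.05, 0, 0, 0], [0, 0, -0.15, 0, 0, 0], [0, 0, -0.27, 0, 0, 0], [0, 0, -0.35, 0, 0, 0], [0, 0, -0.35, 0, 0, 0], [0, 0, -0.35, 0, 0, 0]],
  ],
)

```text
t: 13.35
position: [0.4508, -0.2442, 0.1538]
tool_rot: [179.9, 0.0, 105.2]
wrist_force: [-0.5, -0.2, 0.0]
finger_gap: 0.602
gripper_force: 0.0
```

```bash
python3 - <<'E'
from h import *
s,c=shot('wrist','w11'); h=hubs('w11'); print(s['position'],s['tool_rot'],h)
for b in h: print(plane(s,c,b[:2],.0276))
hsv=cv2.cvtColor(c['color'],cv2.COLOR_RGB2HSV); dark=((hsv[...,2]<95)).astype(np.uint8)*255
cv2.imwrite('pics/w11c.png',cv2.resize(c['color'][110:270,180:380],None,fx=3,fy=3)[:,:,::-1])
rel(.6085,.033,.15,60)
E
```

```text
[ 0.45077686 -0.24422421  0.15384746] [1.79895800e+02 1.80915483e-02 1.05193270e+02] [(np.float64(398.1), np.float64(71.5), np.int32(184)), (np.float64(278.9), np.float64(201.9), np.int32(144))]
[[ 0.51467484 -0.11560547  0.0276    ]]
[[ 0.45083692 -0.24468843  0.0276    ]]
[0.5644, 0.5637, 0.0074, -0.0003, -0.0004, 0.5021] rows 6.4
```

View pics/w11c.png

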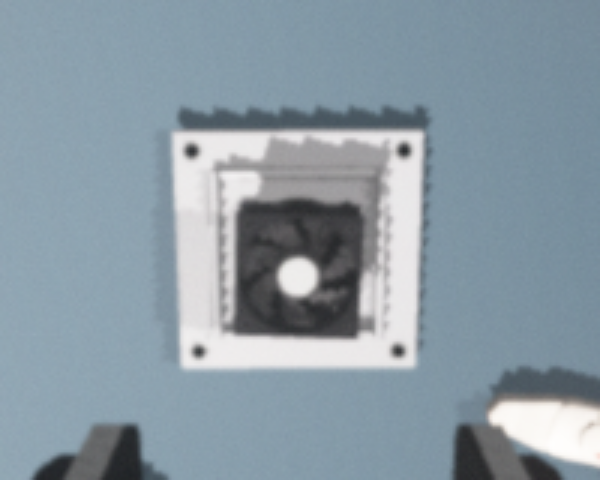

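```bash
python3 - <<'E'
from h import *
s,c=load('w11')
q=np.array([(173,130),(427,129),(416,368),(181,368)])/3+[180,110]
P=plane(s,c,q,.006); print(P.mean(0),np.linalg.norm(P-np.roll(P,1,0),axis=1))
h=np.array([(191,151),(404,150),(398,351),(198,351)])/3+[180,110]; print('holes',plane(s,c,h,.006).mean(0))
f=np.array([(240,208),(362,208),(358,337),(236,334)])/3+[180,110]
for z in(.026,.03):
    P=plane(s,c,f,z); print(P.mean(0),np.linalg.norm(P-np.roll(P,1,0),axis=1))
E
```

```text
[ 0.45119334 -0.24267283  0.006     ] [0.07818774 0.07848094 0.0785377  0.07809773]
holes [ 0.45080036 -0.24302777  0.006     ]
[ 0.45139283 -0.2441022   0.026     ] [0.03907915 0.0359314  0.04001519 0.03738119]
[ 0.45110252 -0.24311208  0.03      ] [0.03850125 0.03540005 0.03942345 0.0368284 ]
```

fan_38 sits within 2 mm of its frame's centre. Next is fan_50.

Request:
step_arm(
  deltas=[
    [[0.564, 0.564, 0.007, 0, 0, 0.502], [0.564, 0.564, 0.007, 0, 0, 0.502], [0.564, 0.564, 0.007, 0, 0, 0.502], [0.564, 0.564, 0.007, 0, 0, 0.502], [0.564, 0.564, 0.007, 0, 0, 0.502], [0.564, 0.564, 0.007, 0, 0, 0.502], [0.564, 0.564, 0.007, 0, 0, 0.502], [0.564, 0.564, 0.007, 0, 0, 0.502]],
  ],
  grip=0.8,
)

```text
t: 14.2
position: [0.6093, 0.0373, 0.1477]
tool_rot: [-179.8, 0.1, 60.4]
wrist_force: [-0.5, 0.5, 0.0]
finger_gap: 0.798
gripper_force: 0.0
```

Request:
step_arm(
  deltas=[
    [[0, 0, 0, 0, 0, 0], [0, 0, 0, 0, 0, 0]],
  ],
)

```text
t: 14.4
position: [0.608, 0.0303, 0.1496]
tool_rot: [-179.9, 0.1, 59.8]
wrist_force: [-0.4, -0.5, -0.1]
finger_gap: 0.798
gripper_force: 0.0
```

```bash
python3 - <<'E'
from h import *
s,c=shot('wrist','w12'); h=hubs('w12'); print(s['position'],s['tool_rot'],h)
b=min(h,key=lambda p:abs(p[0]-279)+abs(p[1]-205)); print(plane(s,c,b[:2],.0466),tri(load('w9'),load('w12'),(275.2,208.9),b[:2]))
I=c['color'][120:280,180:380]; g=np.clip(255*(I/110.)**.6,0,255).astype(np.uint8)
cv2.imwrite('pics/w12c.png',cv2.resize(g,None,fx=3.75,fy=3.75,interpolation=cv2.INTER_CUBIC)[:,:,::-1])
E
```

```text
[0.6079936  0.03026707 0.14957124] [-1.79932494e+02  1.13454557e-01  5.98363341e+01] [(np.float64(226.1), np.float64(90.2), np.int32(188)), (np.float64(277.0), np.float64(206.1), np.int32(286)), (np.float64(175.0), np.float64(297.5), np.int32(53))]
[[0.60759489 0.03248003 0.0466    ]] (array([0.60991   , 0.03634345, 0.06294387]), np.float64(0.00011641500487101229))
```

View pics/w12c.png

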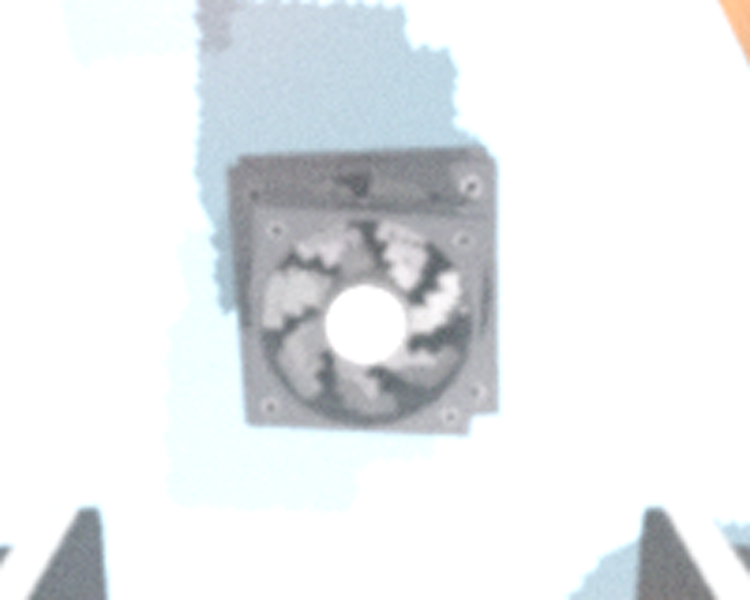

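```bash
python3 -c "
from h import *
rel(.6076,.0325,.065,56.6)"
```

```text
[0.0046, -0.0041, 0.2124, -0.0005, 0.0008, 0.0357] rows 1.7
```

Request:
step_arm(
  deltas=[
    [[0.005, -0.004, 0.1, 0, 0, 0.036], [0.005, -0.004, 0.17, 0, 0, 0.036], [0.005, -0.004, 0.2, 0, 0, 0.036], [0.005, -0.004, 0.212, 0, 0, 0.036], [0.005, -0.004, 0.212, 0, 0, 0.036], [0.005, -0.004, 0.212, 0, 0, 0.036]],
  ],
)

```text
t: 15.05
position: [0.6097, 0.0344, 0.067]
tool_rot: [179.9, -0.1, 56.7]
wrist_force: [0.2, -0.3, -0.3]
finger_gap: 0.799
gripper_force: 0.0
```

```bash
python3 - <<'E'
from h import *
s,c=shot('wrist','w13'); h=hubs('w13',amax=1500); print(s['position'],s['tool_rot'],h)
for b in h: print(plane(s,c,b[:2],.0466),tri(load('w12'),load('w13'),(277,206.1),b[:2]))
rel(.6078,.0328,.0275,56.6)
E
```

```text
[0.60970283 0.03438726 0.06703095] [ 1.79902869e+02 -8.30644090e-02  5.67144695e+01] [(np.float64(195.0), np.float64(90.0), np.int32(381)), (np.float64(277.2), np.float64(252.6), np.int32(570)), (np.float64(174.8), np.float64(297.5), np.int32(62))]
[[0.62142302 0.12718714 0.0466    ]] (array([0.64650286, 0.08251745, 0.25596715]), np.float64(0.01683359214910896))
[[0.60753807 0.03239616 0.0466    ]] (array([0.607686  , 0.03262275, 0.04721169]), np.float64(5.760333753269368e-06))
[[0.54062841 0.0417183  0.0466    ]] (array([0.62533914, 0.07232891, 0.17576057]), np.float64(0.018366078977296245))
[-0.0066, -0.0017, 0.099, 0.0011, -0.001, 0.0015] rows 0.8
```

Request:
step_arm(
  deltas=[
    [[-0.005, -0.002, 0.05, 0, 0, 0], [-0.005, -0.002, 0.085, 0, 0, 0], [-0.005, -0.002, 0.095, 0, 0, 0], [-0.005, -0.002, 0.095, 0, 0, 0], [-0.005, -0.002, 0.095, 0, 0, 0]],
  ],
)

```text
t: 15.6
position: [0.6075, 0.0335, 0.0282]
tool_rot: [180.0, -0.0, 56.8]
wrist_force: [-0.7, 0.1, 0.5]
finger_gap: 0.803
gripper_force: 0.0
```

Request:
step_arm(
  deltas=[
    [[0, 0, 0, 0, 0, 0], [0, 0, 0, 0, 0, 0], [0, 0, 0, 0, 0, 0], [0, 0, 0, 0, 0, 0], [0, 0, 0, 0, 0, 0], [0, 0, 0, 0, 0, 0]],
  ],
  grip=0.45,
  squeeze=35,
)

```text
t: 16.2
position: [0.6076, 0.0336, 0.0286]
tool_rot: [179.9, -0.1, 56.7]
wrist_force: [-0.4, 1.1, 6.7]
finger_gap: 0.576
gripper_force: 37.5
```

Request:
step_arm(
  deltas=[
    [[0, 0, -0.02, 0, 0, 0], [0, 0, -0.1, 0, 0, 0], [0, 0, -0.2, 0, 0, 0], [0, 0, -0.3, 0, 0, 0], [0, 0, -0.32, 0, 0, 0], [0, 0, -0.32, 0, 0, 0]],
  ],
)

```text
t: 16.8
position: [0.6077, 0.0339, 0.1573]
tool_rot: [179.9, -0.1, 56.8]
wrist_force: [-0.8, -0.2, -1.1]
finger_gap: 0.576
gripper_force: 36.8
```

```bash
python3 -c "
from h import *
rel(.4385,.2054,.155,105)"
```

```text
[0.1268, -0.5889, 0.0051, 0.0018, -0.001, -0.536] rows 5.6
```

Request:
step_arm(
  deltas=[
    [[0.127, -0.589, 0.005, 0, 0, -0.536], [0.127, -0.589, 0.005, 0, 0, -0.536], [0.127, -0.589, 0.005, 0, 0, -0.536], [0.127, -0.589, 0.005, 0, 0, -0.536], [0.127, -0.589, 0.005, 0, 0, -0.536], [0.127, -0.589, 0.005, 0, 0, -0.536], [0.127, -0.589, 0.005, 0, 0, -0.536], [0.127, -0.589, 0.005, 0, 0, -0.536]],
  ],
)

```text
t: 17.6
position: [0.4376, 0.2044, 0.1529]
tool_rot: [-179.9, 0.1, 104.8]
wrist_force: [-0.6, -0.6, -0.5]
finger_gap: 0.577
gripper_force: 36.9
```

Request:
step_arm(
  deltas=[
    [[0, 0, 0, 0, 0, 0], [0, 0, 0, 0, 0, 0]],
  ],
)

```text
t: 17.8
position: [0.4382, 0.2043, 0.1533]
tool_rot: [-180.0, 0.0, 104.8]
wrist_force: [0.3, -0.4, -0.6]
finger_gap: 0.574
gripper_force: 36.9
```

```bash
python3 - <<'E'
from h import *
s,c=shot('wrist','w14'); print(s['position'],s['tool_rot'],hubs('w14',amax=1500))
cv2.imwrite('pics/w14c.png',cv2.resize(c['color'][120:360,160:400],(720,600))[:,:,::-1])
E
```

```text
[0.43821038 0.20429679 0.15334235] [-1.79975836e+02  4.24566268e-02  1.04823438e+02] [(np.float64(278.4), np.float64(283.7), np.int32(837))]
```

View pics/w14c.png

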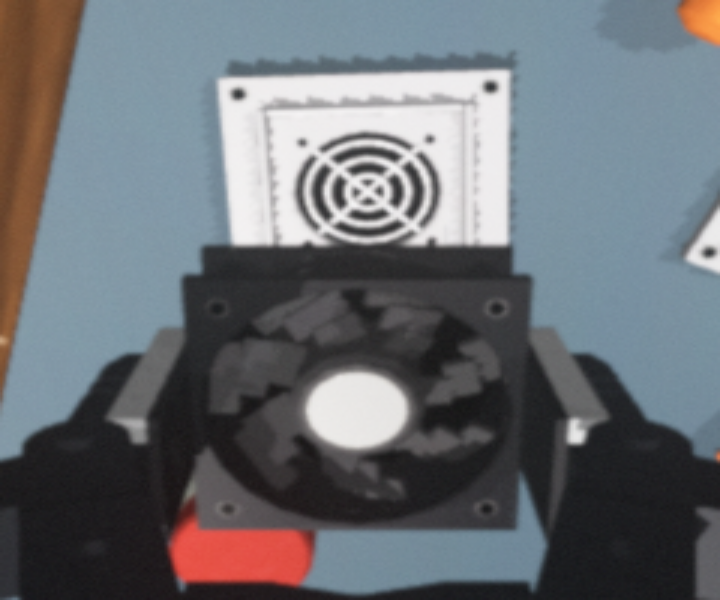

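```bash
python3 - <<'E'
from h import *
s,c=load('w14'); q=np.array([(220,77),(511,69),(367,191)])/[3,2.5]+[160,120]
P=plane(s,c,q,.006); e=P[1]-P[0]; a=np.degrees(np.arctan2(e[1],e[0])); print(P,np.linalg.norm(e),a)
n=np.array([np.sin(np.radians(a)),-np.cos(np.radians(a)),0]); print('from edge',(P[0]+P[1])/2+n*.0445)
for p in((231.3,85.5),): print(tri(load('w1'),load('w14'),p,q[2]))
print('held',toolpt('w14',(278.4,283.7),-.018))
rel(P[2][0],P[2][1],.012,90+a)
E
```

```text
[[0.38627612 0.23473738 0.006     ]
 [0.47198214 0.26043061 0.006     ]
 [0.44122409 0.20450727 0.006     ]] 0.08947437214039115 16.687853958168578
from edge [0.44190764 0.20495818 0.006     ]
(array([0.44120777, 0.2055852 , 0.00977263]), np.float64(0.0006606276034984995))
held [-0.00082063 -0.00062521 -0.018     ]
[-0.0017, 0.0075, 0.3536, -0.0002, 0.0004, -0.0204] rows 2.8
```

Request:
step_arm(
  deltas=[
    [[0.002, 0.008, 0.12, 0, 0, -0.02], [0.002, 0.008, 0.22, 0, 0, -0.02], [0.002, 0.008, 0.29, 0, 0, -0.02], [0.002, 0.008, 0.32, 0, 0, -0.02], [0.002, 0.008, 0.34, 0, 0, -0.02], [0.002, 0.008, 0.354, 0, 0, -0.02], [0.002, 0.008, 0.354, 0, 0, -0.02], [0.002, 0.008, 0.354, 0, 0, -0.02]],
  ],
)

```text
t: 18.65
position: [0.4414, 0.2073, 0.013]
tool_rot: [179.9, -0.0, 106.8]
wrist_force: [0.2, -0.1, -0.3]
finger_gap: 0.573
gripper_force: 36.8
```

Request:
step_arm(
  deltas=[
    [[0, 0, 0, 0, 0, 0], [0, 0, 0, 0, 0, 0], [0, 0, 0, 0, 0, 0]],
  ],
  grip=0.72,
)

```text
t: 18.95
position: [0.441, 0.2071, 0.0126]
tool_rot: [179.9, -0.0, 106.8]
wrist_force: [-0.4, 0.5, 1.1]
finger_gap: 0.718
gripper_force: 0.0
```

Request:
step_arm(
  deltas=[
    [[0, 0, -0.05, 0, 0, 0], [0, 0, -0.15, 0, 0, 0], [0, 0, -0.27, 0, 0, 0], [0, 0, -0.36, 0, 0, 0], [0, 0, -0.36, 0, 0, 0], [0, 0, -0.36, 0, 0, 0]],
  ],
)

```text
t: 19.55
position: [0.4408, 0.2074, 0.157]
tool_rot: [179.9, -0.1, 106.8]
wrist_force: [-0.4, 0.7, -0.3]
finger_gap: 0.715
gripper_force: 0.0
```

```bash
python3 - <<'E'
from h import *
s,c=shot('wrist','w15'); h=hubs('w15',amax=1500); print(s['position'],s['tool_rot'],h)
for b in h: print(plane(s,c,b[:2],.0276))
I=c['color'].min(2)[110:270,180:380]; k=max(cv2.findContours((c['color'].max(2)<75).astype(np.uint8)*255,cv2.RETR_EXTERNAL,cv2.CHAIN_APPROX_NONE)[0],key=lambda k:cv2.contourArea(k) if cv2.pointPolygonTest(k,(float(h[0][0]),float(h[0][1])),False)>=0 else 0)
r=cv2.minAreaRect((plane(s,c,k[:,0],.026)[:,:2]*1000).astype(np.float32)); print(r)
rel(.6094,.0331,.15,62)
E
```

```text
[0.4407927  0.20738848 0.15696356] [ 1.79893061e+02 -8.22664729e-02  1.06819101e+02] [(np.float64(279.0), np.float64(201.8), np.int32(233))]
[[0.44109019 0.20649295 0.0276    ]]
((441.11297607421875, 207.6511993408203), (48.39121627807617, 51.63346862792969), 16.779159545898438)
[-0.5385, 0.2794, 0.0145, -0.0003, -0.0001, 0.498] rows 5.2
```

Request:
step_arm(
  deltas=[
    [[-0.538, 0.28, 0.015, 0, 0, 0.498], [-0.538, 0.28, 0.015, 0, 0, 0.498], [-0.538, 0.28, 0.015, 0, 0, 0.498], [-0.538, 0.28, 0.015, 0, 0, 0.498], [-0.538, 0.28, 0.015, 0, 0, 0.498], [-0.538, 0.28, 0.015, 0, 0, 0.498], [-0.538, 0.28, 0.015, 0, 0, 0.498], [-0.538, 0.28, 0.015, 0, 0, 0.498]],
  ],
  grip=1.0,
)

```text
t: 20.4
position: [0.6087, 0.0343, 0.1486]
tool_rot: [-179.8, 0.1, 62.1]
wrist_force: [0.1, 0.6, -0.7]
finger_gap: 1.007
gripper_force: 0.0
```

Request:
step_arm(
  deltas=[
    [[0, 0, 0, 0, 0, 0], [0, 0, 0, 0, 0, 0]],
  ],
)

```text
t: 20.6
position: [0.6095, 0.0346, 0.15]
tool_rot: [-180.0, -0.0, 62.1]
wrist_force: [0.3, -0.2, -0.2]
finger_gap: 1.002
gripper_force: 0.0
```

```bash
python3 - <<'E'
from h import *
s,c=shot('wrist','w16'); h=hubs('w16',amax=1500); print(s['position'],s['tool_rot'],h)
b=min(h,key=lambda p:abs(p[0]-279)+abs(p[1]-200)); print(plane(s,c,b[:2],.0266))
k=max(cv2.findContours((c['color'].max(2)<75).astype(np.uint8)*255,cv2.RETR_EXTERNAL,cv2.CHAIN_APPROX_NONE)[0],key=lambda k:cv2.contourArea(k) if cv2.pointPolygonTest(k,(float(b[0]),float(b[1])),False)>=0 else 0)
P=plane(s,c,k[:,0],.025)[:,:2]
print(cv2.minAreaRect((P*1000).astype(np.float32)))
rel(.6094,.0331,.06,62)
E
```

```text
[0.6094727  0.03460419 0.15000982] [-1.79952183e+02 -3.22166452e-02  6.21080817e+01] [(np.float64(231.6), np.float64(94.3), np.int32(183)), (np.float64(278.5), np.float64(203.4), np.int32(369)), (np.float64(143.7), np.float64(307.4), np.int32(58))]
[[0.60871557 0.03370207 0.0266    ]]
((607.8936157226562, 36.0277099609375), (64.37551879882812, 64.10289764404297), 62.11590576171875)
[-0.0033, 0.001, 0.2255, -0.0003, -0.0005, 0.0009] rows 1.8
```

Request:
step_arm(
  deltas=[
    [[-0.003, 0.003, 0.1, 0, 0, 0], [-0.003, 0.003, 0.18, 0, 0, 0], [-0.003, 0.003, 0.22, 0, 0, 0], [-0.003, 0.003, 0.225, 0, 0, 0], [-0.003, 0.003, 0.225, 0, 0, 0], [-0.003, 0.003, 0.225, 0, 0, 0]],
  ],
)

```text
t: 21.25
position: [0.6118, 0.0315, 0.0617]
tool_rot: [179.9, -0.1, 62.0]
wrist_force: [0.7, 0.0, -0.1]
finger_gap: 1.0
gripper_force: 0.0
```

```bash
python3 - <<'E'
from h import *
s,c=shot('wrist','w17'); h=hubs('w17',amax=1500); print(s['position'],s['tool_rot'],h)
for b in h: print(plane(s,c,b[:2],.0266),tri(load('w16'),load('w17'),(278.5,203.4),b[:2]))
rel(.6088,.0337,.003,62.1)
E
```

```text
[0.61179762 0.0315258  0.0617149 ] [ 1.79868936e+02 -9.07047590e-02  6.19729156e+01] [(np.float64(200.9), np.float64(78.2), np.int32(411)), (np.float64(272.4), np.float64(237.9), np.int32(751))]
[[0.61820967 0.13144163 0.0266    ]] (array([0.64261972, 0.08454306, 0.24200742]), np.float64(0.013711044300350115))
[[0.60868713 0.03365526 0.0266    ]] (array([0.60877301, 0.03380374, 0.02704188]), np.float64(5.1572234635258936e-06))
[0.0009, -0.0093, 0.1468, 0.0014, -0.0011, -0.0014] rows 1.2
```

Request:
step_arm(
  deltas=[
    [[0.001, -0.009, 0.07, 0, 0, 0], [0.001, -0.009, 0.12, 0, 0, 0], [0.001, -0.009, 0.138, 0, 0, 0], [0.001, -0.009, 0.143, 0, 0, 0], [0.001, -0.009, 0.143, 0, 0, 0], [0.001, -0.009, 0.143, 0, 0, 0]],
  ],
)

```text
t: 21.9
position: [0.6085, 0.0335, 0.0041]
tool_rot: [179.9, -0.1, 62.0]
wrist_force: [-0.4, -0.2, -0.2]
finger_gap: 1.001
gripper_force: 0.0
```

Request:
step_arm(
  deltas=[
    [[0, 0, 0, 0, 0, 0], [0, 0, 0, 0, 0, 0], [0, 0, 0, 0, 0, 0], [0, 0, 0, 0, 0, 0], [0, 0, 0, 0, 0, 0], [0, 0, 0, 0, 0, 0]],
  ],
  grip=0.58,
  squeeze=40,
)

```text
t: 22.5
position: [0.6082, 0.0337, 0.0038]
tool_rot: [179.9, -0.1, 62.0]
wrist_force: [0.3, -0.2, 5.7]
finger_gap: 0.718
gripper_force: 44.5
```

Request:
step_arm(
  deltas=[
    [[0, 0, -0.02, 0, 0, 0], [0, 0, -0.1, 0, 0, 0], [0, 0, -0.2, 0, 0, 0], [0, 0, -0.3, 0, 0, 0], [0, 0, -0.37, 0, 0, 0], [0, 0, -0.37, 0, 0, 0], [0, 0, -0.37, 0, 0, 0]],
  ],
)

```text
t: 23.2
position: [0.6074, 0.034, 0.1513]
tool_rot: [180.0, -0.1, 62.0]
wrist_force: [-0.3, 0.9, -0.8]
finger_gap: 0.713
gripper_force: 44.1
```

```bash
python3 -c "
from h import *
rel(.606,.2465,.15,81.2)"
```

```text
[0.4674, -0.2527, 0.0036, 0.0002, -0.0006, -0.2135] rows 4.3
```

Request:
step_arm(
  deltas=[
    [[0.467, -0.253, 0.003, 0, 0, -0.213], [0.467, -0.253, 0.003, 0, 0, -0.213], [0.467, -0.253, 0.003, 0, 0, -0.213], [0.467, -0.253, 0.003, 0, 0, -0.213], [0.467, -0.253, 0.003, 0, 0, -0.213], [0.467, -0.253, 0.003, 0, 0, -0.213], [0.467, -0.253, 0.003, 0, 0, -0.213], [0.467, -0.253, 0.003, 0, 0, -0.213]],
  ],
)

```text
t: 24.0
position: [0.6062, 0.2431, 0.1492]
tool_rot: [-180.0, 0.1, 80.9]
wrist_force: [0.3, 0.0, -0.9]
finger_gap: 0.716
gripper_force: 44.0
```

```bash
python3 - <<'E'
from h import *
s,c=shot('wrist','w18'); print(s['position'],s['tool_rot'],hubs('w18',amax=2500))
cv2.imwrite('pics/w18c.png',cv2.resize(c['color'][100:340,160:400],(720,600))[:,:,::-1])
E
```

```text
[0.6061599  0.24306845 0.14917117] [-1.79973418e+02  1.07545882e-01  8.09366721e+01] [(np.float64(111.1), np.float64(266.5), np.int32(209)), (np.float64(278.6), np.float64(287.0), np.int32(1575))]
```

View pics/w18c.png

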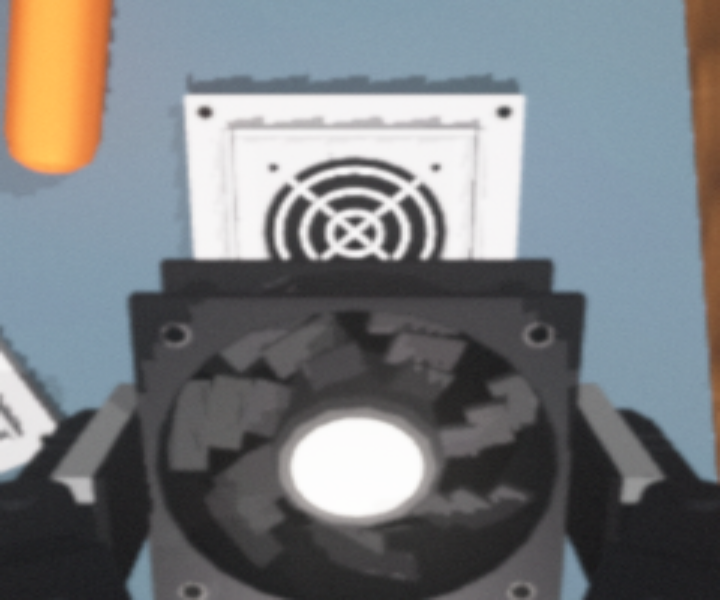

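```bash
python3 - <<'E'
from h import *
s,c=load('w18'); q=np.array([(186,96),(523,95),(355,233),(55,172)])/[3,2.5]+[160,100]
P=plane(s,c,q,.006); e=P[1]-P[0]; a=np.degrees(np.arctan2(e[1],e[0])); print(P,np.linalg.norm(e),a)
n=np.array([np.sin(np.radians(a)),-np.cos(np.radians(a)),0]); print('from edge',(P[0]+P[1])/2+n*.0505)
print(tri(load('w1'),load('w18'),(353.2,76),q[2]))
print('held',toolpt('w18',(278.6,287),-.022))
rel(P[2][0],P[2][1],.0115,90+a)
E
```

```text
[[0.56397929 0.30429993 0.006     ]
 [0.66385311 0.28872851 0.006     ]
 [0.60606693 0.24638361 0.006     ]
 [0.51839838 0.28378491 0.006     ]] 0.1010804072391075 -8.861689518838919
from edge [0.60613669 0.24661703 0.006     ]
(array([0.60577507, 0.24691826, 0.00738855]), np.float64(0.0008106946343718315))
held [-0.00031181 -0.00025638 -0.022     ]
[0.0081, -0.0018, 0.3449, -0.0001, 0.0008, -0.0023] rows 2.8
```

Request:
step_arm(
  deltas=[
    [[0.006, -0.002, 0.12, 0, 0, 0], [0.006, -0.002, 0.22, 0, 0, 0], [0.006, -0.002, 0.28, 0, 0, 0], [0.006, -0.002, 0.31, 0, 0, 0], [0.006, -0.002, 0.333, 0, 0, 0], [0.006, -0.002, 0.346, 0, 0, 0], [0.006, -0.002, 0.346, 0, 0, 0], [0.006, -0.002, 0.346, 0, 0, 0]],
  ],
)

```text
t: 24.85
position: [0.6064, 0.2488, 0.0124]
tool_rot: [179.9, -0.1, 81.1]
wrist_force: [-0.4, 0.5, -1.7]
finger_gap: 0.717
gripper_force: 44.0
```

Request:
step_arm(
  deltas=[
    [[0, 0, 0, 0, 0, 0], [0, 0, 0, 0, 0, 0], [0, 0, 0, 0, 0, 0]],
  ],
  grip=0.87,
)

```text
t: 25.15
position: [0.6059, 0.2488, 0.0119]
tool_rot: [180.0, -0.0, 81.1]
wrist_force: [-0.6, -0.3, -0.5]
finger_gap: 0.869
gripper_force: 0.0
```

Request:
step_arm(
  deltas=[
    [[0, 0, -0.05, 0, 0, 0], [0, 0, -0.15, 0, 0, 0], [0, 0, -0.27, 0, 0, 0], [0, 0, -0.37, 0, 0, 0], [0, 0, -0.45, 0, 0, 0], [0, 0, -0.5, 0, 0, 0], [0, 0, -0.5, 0, 0, 0]],
  ],
)

```text
t: 25.85
position: [0.6077, 0.2489, 0.2165]
tool_rot: [179.6, -0.3, 81.1]
wrist_force: [-0.1, -0.3, -0.9]
finger_gap: 0.872
gripper_force: 0.0
```

```bash
python3 - <<'E'
from h import *
s,c=shot('wrist','w19'); h=hubs('w19',amax=1500); print(s['position'],s['tool_rot'],h)
for b in h: print(plane(s,c,b[:2],.0326))
sd,sc=shot('side','side1'),shot('scene','scene1')
cv2.imwrite('pics/fin.png',cv2.resize(np.vstack([np.hstack([sd[1]['color'][120:370,140:400],c['color'][60:310,150:410]])]),(800,384))[:,:,::-1])
E
```

```text
[0.60767807 0.24886178 0.21650168] [179.64710967  -0.28299417  81.12136726] [(np.float64(17.5), np.float64(72.4), np.int32(116)), (np.float64(276.3), np.float64(188.5), np.int32(231)), (np.float64(140.2), np.float64(245.7), np.int32(123)), (np.float64(300.7), np.float64(278.9), np.int32(69))]
[[0.37616284 0.4017279  0.0326    ]]
[[0.60608258 0.24932904 0.0326    ]]
[[0.44383956 0.20818369 0.0326    ]]
[[0.61742191 0.1383231  0.0326    ]]
```

View pics/fin.png

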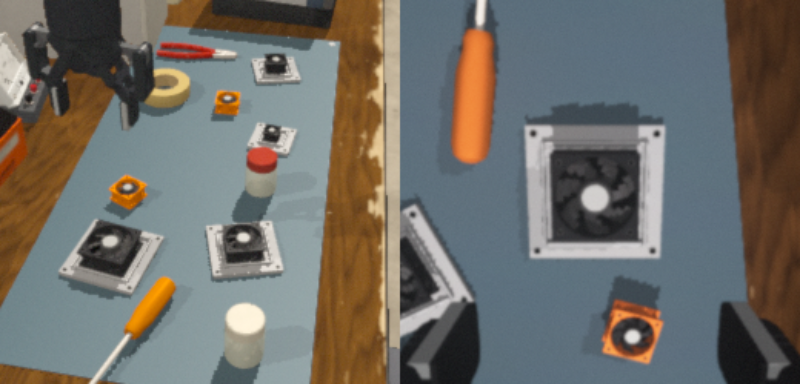

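All four fans lie flat in their frames and both jars are where they were. fan_62 is within 3 mm of its frame's centre.

```bash
python3 -c "
from h import *
print(ctrl.job_done())"
```

```text
the job is handed in; nothing more can be done
None
```

I handed the job in at about 26 s: all four fans lie flat, blades up, in their own vent frames, each measured within about 3 mm of centre, and both jars are standing where they were; no verdict was returned.

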